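Roll the brass bushing up the loading ramp to its stop

ROBOT

A 6-joint arm with a two-finger parallel gripper is mounted at the origin on the work surface; the furniture and walls round the work are solid. World frame = base frame: x ahead of the robot, y to its left, z up, the work surface at z = 0. Lengths are in m, angles in rad, forces in N, time in s.
With the tool pointing down it reaches from about 0.325 to 0.875 m from the base axis. Payload 4.4 kg.
Tool frame: the origin (TCP) lies midway between the tips of the shut fingers; the grasp point (between the pads) lies 19 mm behind it; z points along the fingers, y is the direction in which the jaws open and shut (so a half turn about z gives the same grasp; the last joint's range is limited). The gripper opens to 85 mm and grips with 20 to 120 N. Pads are 22 mm wide; open, the fingers measure 114 mm over their backs; the gripper's body (76 mm by 85 mm) begins 54 mm behind the grasp point. The pads swing forward as they close: fully open they stand 13 mm farther back than shut.
Start: joints at [1.196, 0.207, 1.542, -0, 1.393, -0.15], TCP at [0.128, 0.561, 0.231] pointing down, gripper open.
Joint ranges: [-2.73, 2.73], [-0.86, 2.22], [0.23, 2.46], [-1.11, 4.25], [0.08, 2.63], [-2.82, 2.82]. Speed limits (rad/s): [2.79, 2.79, 3.14, 3.14, 3.14, 3.14].

INTERFACE

Orientations are given as a 3x3 rotation matrix whose columns are the frame's x, y, z axes.
In Python, from plant import env gives the robot as it stands. Calls block until the motion is done:
- env.move_pose(position, orientation): joint-space move of the TCP to a pose.
- env.line_to(position, orientation=None, max_speed=0.15): straight line of the TCP; orientation=None keeps the orientation; max_speed is the mean speed in m/s.
- env.set_joints(angles): joint-space move.
- env.gripper_to(opening, squeeze=None): opening from 0.0 (shut) to 1.0 (fully open); squeeze is the grip in N (None keeps the last); returns when the fingers have stopped.
- env.dwell(seconds).
- env.ik(position, orientation): joint angles nearest the present ones, or None.
- env.observe(): the state.
- env.snapshot(name): name is "side" or "top" or "wrist"; returns a dict with "frame" (400x640x3 uint8, blue, green, red), "z_map" (400x640 float32, m along the optical axis (not along the pixel's ray), 0 where there is no reading), "K" (3x3 intrinsics, pixels), "R" (3x3) and "t" (3): a world point X has camera coordinates R X + t. Camera axes: x right, y down, z forward; pixel columns grow to the right and rows downward; lengths in m; the calibration is good to about 2 mm. A picture is of the moment at which its call begins.
A pose or a line that the arm cannot do raises env.IKError and nothing moves.
- env.close_job(): hands the job in, once; it reports no verdict.
Trained networks look in a picture, given as the dict that the camera call returned (one of the last four; its "shot" number tells which), for a name from the list of things; names that differ only in an ending like _2 or _b are one class to them, and where a whole thing is asked for, a point or a joint stands for the part that bears it (a point fixed in the world has none). Each returns a list of dicts, best first, with "score" (0 to 1); they miss things now and then, are a little off and sometimes report something else, mostly with a low value. They report only what shows in the picture. A call takes as long as a camera call. They do not tell look-alikes from the thing itself.
- env.silhouettes(label, picture): "mask" (400x640 bool, what is visible of it) and "box" ([left, top, right, bottom] in pixels, round what is visible of it).
The state is a dict: "time_s": time; "joints": joint angles; "joint_vel": joint speeds; "effort": joint torques, N m; "tcp_pos": TCP position; "tcp_rot": TCP orientation; "wrist_force": force on the tool from outside, world axes, zero at the start; "moment": the same for the moment, N m; "width": opening from 0.0 (shut) to 1.0 (fully open).
Only numpy, scipy, OpenCV 4.12 (cv2) and the standard library are available. Lean on these libraries where they do the work, as an engineer would, in place of code of your own. Each camera call takes 0.05 s, during which the arm holds its last target. There are 200 camera calls.

TASK

Using only the fingertips or the outside of the fingers, push the brass bushing steadily up its lane of the two-lane ramp until it drops into the pocket at the top against the yellow stop, then leave it sitting there. Never pinch or lift it, never knock it along or let it run free, and do not let it roll back off the foot of the ramp. Leave the dark steel bushing in its groove at the foot, and leave the oil bottle, the spacer tube and the bearing where they stand.

Things in the scene. Friction and masses are not known exactly. Their poses are not given: they have to be found in the camera images.
- brass_bushing_center (a point): Centre of the brass-yellow bushing, a smooth, lightly oiled sleeve with open bore, 44 mm diameter, 80 mm long, 0.3 to 0.6 kg, lying across one of the two lanes (either) in the groove near the foot. Its y axis is its cylinder axis; x and z turn as it rolls. It climbs 2 mm to leave the groove (about 4 to 12 N); on the open deck it rolls back by itself when not held.
- steel_bushing_center (a point): Centre of the dark grey steel bushing of the same size (44 mm diameter, 80 mm long), lying in the groove near the foot of the other lane. Not to be disturbed.
- ramp_pocket (a point): Point on the plane of the ramp's sloping deck (10 degrees), on the middle rail, level with the centre line of the pocket at the top. x points straight up the slope, z square to the deck, y across to the left. The pocket is a 22 mm wide gap across both lanes at x = 0: a bushing settles there with its centre at x = 0, z = 19 mm, touching the yellow stop (face at x = 22.5 mm, 34 mm high).
- ramp_groove (a point): The same for the starting groove near the foot, 160 mm down the slope from ramp_pocket, same axes: an 18 mm wide gap, bushing centres 20 mm above the deck plane in it (22 mm on the flat deck between groove and pocket). Lane centres at y = +47 and -47 mm; each lane is 86 mm wide between rails 8 mm wide and 12 mm high. The open foot end of the deck is at x = -35 mm, 20 mm above the bench.
- ramp: The two-lane ramp, fixed to the bench: 226 mm long, 196 mm wide, blue rails, grey deck, yellow stop plate at the top end (about 92 mm above the bench). Origin under its middle, on the bench; x points level in the uphill direction, y to the left.
- oil_bottle: Yellow oil bottle with red nozzle, 53 mm across, 142 mm tall, standing beside the ramp; origin at the centre of its underside. Not to be disturbed.
- axle_spacer: Grey spacer tube standing on end beside the ramp, 25 mm diameter, 62 mm tall; origin at the centre of its underside. Not to be disturbed.
- bearing_1: Ball bearing with a black seal lying flat beside the ramp, 47 mm diameter, 14 mm high; origin at the centre of its underside. Not to be disturbed.
Things that resemble listed ones, but are neither listed nor needed, are in the scene too. Of the things shaped like the part that bears steel_bushing_center, the dark steel one is meant. Of the things shaped like the part that bears brass_bushing_center, the brass one is meant.

How it is judged:
On the way:
1. the fingers push the brass bushing along the open deck of its lane (x of brass_bushing_center in the frame of ramp_pocket between -0.135 and -0.025 m and contact force between the fingers and brass_bushing above 0.1 N), for 0.1 s.
At the end, for the whole second after the job is handed in: The brass bushing lies at rest in the pocket at the top of its lane (centre within 4 mm of the pocket line along the slope, sunk into the gap, square across the lane within 0.1 rad), and the steel bushing is still in its groove (within 6 mm along the slope, moved less than 8 mm) (x of brass_bushing_center in the frame of ramp_pocket between -0.004 and 0.004 m and z of brass_bushing_center in the frame of ramp_pocket between 0.016 and 0.0215 m and angle between the y axis of brass_bushing and the y axis of ramp_pocket, either way round below 0.1 rad and linear speed of brass_bushing below 0.01 m/s and x of steel_bushing_center in the frame of ramp_pocket between -0.166 and -0.154 m and distance of steel_bushing_center from where it was at the start of the episode below 0.008 m); the robot touches nothing.
It fails at once if the brass bushing is lifted more than 10 mm off the deck (z of brass_bushing_center in the frame of ramp_pocket above 0.032 m).
It fails at once if the brass bushing rolls back off the foot of the ramp (centre more than 20 mm below its groove) (x of brass_bushing_center in the frame of ramp_pocket below -0.18 m).
It fails at once if the brass bushing is knocked along or runs free (faster than 0.35 m/s) (linear speed of brass_bushing above 0.35 m/s).
It fails at once if the steel bushing is pushed out of its groove (distance of steel_bushing_center from where it was at the start of the episode above 0.015 m).
It fails at once if the oil bottle, the spacer tube or the bearing is moved more than 20 mm or knocked over (distance of any of axle_spacer, oil_bottle, bearing_1 from where it was at the start of the episode above 0.02 m or angle between any of axle_spacer, oil_bottle, bearing_1's own z axis and vertical above 0.35 rad).
It also fails if it takes over 42 s, if anything falls off the work surface, if the arm or the gripper's body presses on something with over 40 N, if the wrist force passes 120 N, or if a joint passes its speed limit or range.

## Working session

There is one attempt and no reset: what is moved stays moved. The work goes in short steps, each a Python script; the robot and the scene stay as the last script left them, time stands still between calls to the robot, and variables do not carry over. Pictures are saved under pics/ and viewed, about 8 in all and at most 12, crops included, and the job is handed in when it is done.

```bash
mkdir -p pics; ls
python3 - <<'E'
from plant import env
import cv2,pickle,numpy as np
P={n:env.snapshot(n) for n in("top","side")}
for n,p in P.items(): cv2.imwrite(f"pics/{n}0.png",p["frame"])
pickle.dump(P,open("p0.pkl","wb"))
for n in P:
  for l in("brass_bushing_center","steel_bushing_center","ramp","oil_bottle","axle_spacer","bearing_1"):
    print(n,l,[(r["box"],round(r["score"],2)) for r in env.silhouettes(l,P[n])])
print(env.observe()["time_s"])
E
```

```text
pics
top brass_bushing_center [([416.4, 205.6, 433.6, 235.6], 0.92), ([367.1, 215.2, 399.5, 232.3], 0.82)]
top steel_bushing_center [([329.3, 264.3, 364.3, 281.7], 0.93), ([333.2, 218.8, 365.5, 233.0], 0.87)]
top ramp [([320.6, 151.2, 402.7, 241.0], 0.93), ([332.3, 219.9, 366.4, 232.5], 0.28)]
top oil_bottle [([285.1, 164.1, 304.5, 188.3], 0.9)]
top axle_spacer [([322.9, 155.3, 397.8, 244.8], 0.6), ([407.9, 184.4, 425.1, 195.4], 0.49)]
top bearing_1 [([292.2, 204.9, 310.5, 220.3], 0.55)]
side brass_bushing_center [([334.3, 321.0, 378.0, 356.8], 0.81), ([305.2, 255.7, 343.4, 301.4], 0.61)]
side steel_bushing_center [([288.5, 221.6, 323.3, 261.4], 0.72), ([238.8, 243.7, 270.4, 284.7], 0.64), ([302.2, 187.1, 318.1, 204.8], 0.58)]
side ramp [([284.4, 181.3, 420.8, 310.5], 0.73)]
side oil_bottle [([326.9, 144.6, 351.8, 185.9], 0.55)]
side axle_spacer [([384.9, 299.1, 403.0, 316.2], 0.58), ([287.3, 181.5, 419.2, 313.9], 0.28)]
side bearing_1 [([300.8, 184.2, 321.7, 205.2], 0.55)]
0.7
```

View pics/top0.png

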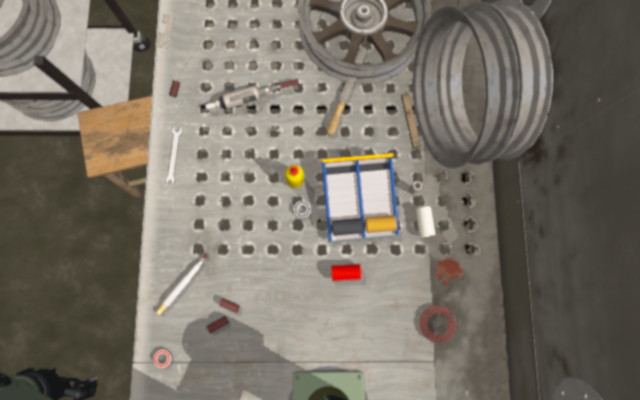

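View pics/side0.png

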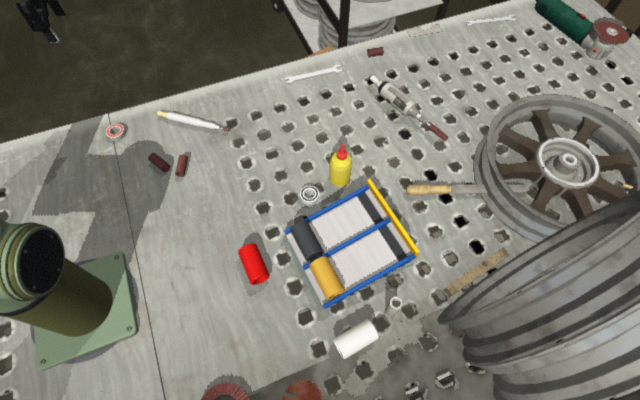

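The brass-class candidates in the top view are brass (382,224), dark steel (348,227), white (425,221) and red (346,272). The one at (382,224) fits because it is brass-yellow and lies in the ramp's right lane groove. I'll confirm it in a crop and measure.

```bash
cat > h.py <<'E'
import numpy as np,cv2
def cloud(p):
    z=p["z_map"]; v,u=np.mgrid[:400,:640]
    K=p["K"]; c=np.stack([(u-K[0,2])/K[0,0]*z,(v-K[1,2])/K[1,1]*z,z],-1)
    X=(c-p["t"])@p["R"]; X[z==0]=np.nan
    return X
E
python3 - <<'E'
import pickle,cv2,numpy as np
from h import cloud
P=pickle.load(open("p0.pkl","rb"))
a=cv2.resize(P["top"]["frame"][140:290,275:445],None,fx=2.6,fy=2.6,interpolation=2)
b=cv2.resize(P["side"]["frame"][170:320,270:440],None,fx=2.0,fy=2.6,interpolation=2)
cv2.imwrite("pics/crop.png",np.hstack([a,b])[:, :800])
roi={"top":(slice(145,245),slice(315,405)),"side":(slice(175,315),slice(280,425))}
for n,p in P.items():
  X=cloud(p); hsv=cv2.cvtColor(p["frame"],cv2.COLOR_BGR2HSV)
  m=np.zeros((400,640),bool); m[roi[n]]=1
  h,s,v=[hsv[...,i].astype(int) for i in range(3)]
  print(n,"cam",np.round(-p["R"].T@p["t"],3),"f",p["K"][0,0])
  blue=m&(h>100)&(h<125)&(s>140)&np.isfinite(X[...,0])
  yel=m&(h>15)&(h<35)&(s>140)&np.isfinite(X[...,0])
  top=yel&(X[...,2]>.08); br=yel&(X[...,2]<.08)&(X[...,2]>.03)
  for nm,q in(("blue",blue),("stop",top),("brass",br)):
    pts=X[q]; 
    if len(pts)<5: print(nm,len(pts));continue
    r=cv2.minAreaRect(pts[:,:2].astype(np.float32)*1000)
    print(nm,len(pts),"rect",np.round(r[0],1),np.round(r[1],1),round(r[2],2),"med",np.round(np.median(pts,0),4),"zrange",np.round(np.percentile(pts[:,2],[2,98]),3))
  # deck plane
  deck=m&(s<40)&(v>120)&np.isfinite(X[...,0])&(X[...,2]>.025)&(X[...,2]<.09)
  D=X[deck]; A=np.c_[D[:,:2],np.ones(len(D))]
  for _ in range(5):
    c=np.linalg.lstsq(A,D[:,2],rcond=None)[0]; r=np.abs(A@c-D[:,2]); k=r<.004; A,D=A[k],D[k]
  print("deck",len(D),c,"slope",np.degrees(np.arctan(np.hypot(*c[:2]))),"dir",np.degrees(np.arctan2(c[1],c[0])))
for l,px in(("bottle",(176,295)),("bearing",(212,302)),("spacer",(187,417)),("red",(272,346)),("white",(221,425)),("steel",(227,348))):
  X=cloud(P["top"]); print(l,np.round(X[px],3))
E
```

```text
top cam [0.32  0.041 1.299] f 457.1282273558231
blue 347 rect [558.4 -91.2] [203.8 195.2] 5.5 med [ 0.5732 -0.0884  0.0525] zrange [0.033 0.068]
stop 224 rect [666.9 -81.6] [ 12.9 195.7] 4.97 med [ 0.6644 -0.0826  0.0905] zrange [0.082 0.094]
brass 398 rect [ 571.4 -120.4] [207.8 111.3] 4.75 med [ 0.4874 -0.1442  0.0639] zrange [0.052 0.072]
deck 2349 [ 0.16013829  0.01680446 -0.04987481] slope 9.14711585903996 dir 5.990533605242772
side cam [ 0.379 -0.373  0.837] f 393.37129995143596
blue 1062 rect [558.8 -83.6] [212.6 215.9] 5.24 med [ 0.5756 -0.0954  0.05  ] zrange [0.029 0.067]
stop 395 rect [667.9 -83. ] [ 13.  195.7] 5.4 med [ 0.6661 -0.0935  0.0891] zrange [0.081 0.092]
brass 980 rect [568.  -49.2] [210.5 273.7] 3.03 med [ 0.493  -0.1434  0.0628] zrange [0.033 0.078]
deck 4388 [ 0.17422062  0.01364841 -0.0596688 ] slope 9.912591825792266 dir 4.4793933516422015
bottle [0.614 0.09  0.086]
bearing [0.529 0.072 0.   ]
spacer [ 0.596 -0.256  0.029]
red [ 0.357 -0.049  0.043]
white [ 0.497 -0.271  0.043]
steel [ 0.477 -0.055  0.067]
```

View pics/crop.png

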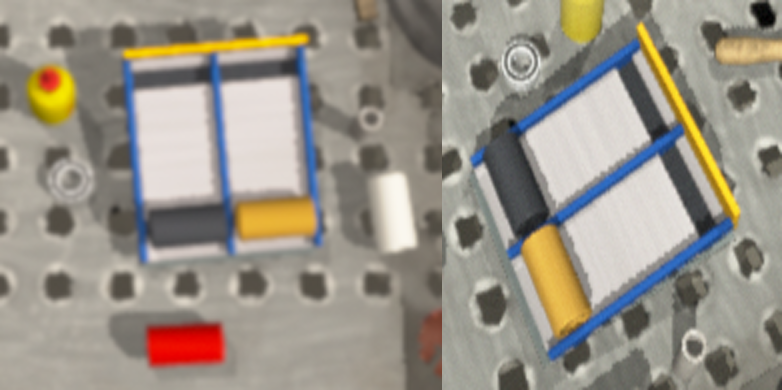

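The crop confirms the brass sleeve in the right lane's foot groove, with the steel one beside it in the left lane. The measured brass centre also agrees with the lane position I predicted from the ramp. Next I'll approach behind it, with the tool square to the deck and the fingers partly open across the lane.

```bash
cat >> h.py <<'E'
yaw=np.radians(5.2); al=np.radians(10)
uh=np.array([np.cos(yaw),np.sin(yaw),0]); Z=np.array([0,0,1.])
ex=np.cos(al)*uh+np.sin(al)*Z; ez=-np.sin(al)*uh+np.cos(al)*Z; ey=np.cross(ez,ex)
O=np.array([.667,-.0823,0])-.0204*uh+.0539*Z
def W(x,y,z): return O+x*ex+y*ey+z*ez
def R(s): y=s*ey; return np.c_[np.cross(y,-ez),y,-ez]
E
python3 - <<'E'
from plant import env
import numpy as np,cv2,pickle
from h import *
P=pickle.load(open("p0.pkl","rb"))
for n in P:
  X=cloud(P[n]).reshape(-1,3); X=X[np.isfinite(X[:,0])]
  F=W(-.033,-.047,.008)
  k=(X[:,2]>.12)&(X[:,2]<.6)&(X[:,0]>.3); d=np.hypot(*(X[k,:2]-F[:2]).T); i=d.argmin(); print(n,"nearest tall",d[i],X[k][i])
q0=np.array(env.observe()["joints"])
best=min((1,-1),key=lambda s:np.abs((env.ik(W(-.21,-.047,.1),R(s)) if env.ik(W(-.21,-.047,.1),R(s)) is not None else q0+9)-q0).max())
r=R(best); print(best,[np.round(env.ik(W(*p),r),2) for p in((-.21,-.047,.1),(-.21,-.047,.008),(-.03,-.047,.008))])
env.gripper_to(.4)
env.move_pose(W(-.215,-.047,.10),r)
env.line_to(W(-.215,-.047,.009),r,max_speed=.1)
env.dwell(.2)
o=env.observe(); print(o["time_s"],o["wrist_force"],o["width"],(o["tcp_pos"]-O)@np.c_[ex,ey,ez])
a=env.snapshot("side");b=env.snapshot("top")
cv2.imwrite("pics/a1.png",np.hstack([cv2.resize(a["frame"][170:340,230:430],(400,340)),cv2.resize(b["frame"][145:285,305:445],(340,340))]))
E
```

```text
top nearest tall 0.178818821441659 [ 0.63621225 -0.31183156  0.12156052]
side nearest tall 0.18176922990950928 [ 0.63348372 -0.31506477  0.12415321]
-1 [array([-0.61, -0.02,  2.06,  0.14,  0.97,  0.8 ]), array([-0.59,  0.19,  2.08,  0.16,  0.74,  0.78]), array([-0.39,  0.43,  1.66,  0.1 ,  0.9 ,  1.03])]
5.25 [-0.1535998  -0.17682647 -0.46732221] 0.3966450661464986 [-0.21447175 -0.04736469  0.00957803]
```

View pics/a1.png

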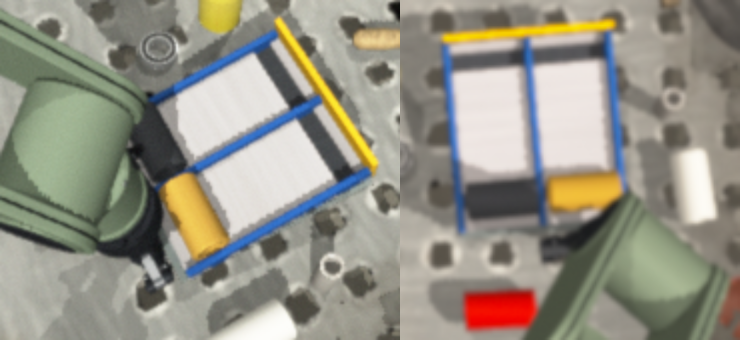

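The fingers stand behind the brass bushing, clear of the steel one. Now I'll push in short force-checked steps.

Run:
```python
from plant import env
import numpy as np,cv2
from h import *
r=R(-1); b=np.array(env.observe()["wrist_force"]); stop=False
for x in list(np.arange(-.207,-.165,.004))+list(np.arange(-.165,-.05,.012))+list(np.arange(-.05,-.0405,.003)):
  env.line_to(W(x,-.047,.009),r,max_speed=.04)
  o=env.observe(); f=(o["wrist_force"]-b)
  print(round(o["time_s"],2),round(x,4),np.round([f@ex,f@ey,f@ez],1))
  if np.linalg.norm(f)>22 or o["time_s"]>26: print("ABORT");break
a=env.snapshot("side");t=env.snapshot("top")
cv2.imwrite("pics/a2.png",np.hstack([cv2.resize(a["frame"][170:340,230:430],(400,340)),cv2.resize(t["frame"][145:285,305:445],(340,340))]))
```

```text
5.7 -0.207 [-1.   0.2  0.6]
5.95 -0.203 [-1.9 -0.1  1.1]
6.2 -0.199 [-2.1  0.3  1. ]
6.45 -0.195 [-2.1  0.1  0.6]
6.7 -0.191 [-2.7  0.5 -0.1]
6.95 -0.187 [-3.6  0.6  2. ]
7.2 -0.183 [-1.6  1.   0.7]
7.45 -0.179 [-1.2 -0.2  1.6]
7.7 -0.175 [-1.7  0.3  0. ]
7.95 -0.171 [-1.4 -0.1  1.8]
8.2 -0.167 [-1.3  0.8  0.6]
8.45 -0.165 [-2.2  0.5 -0.1]
8.9 -0.153 [-1.4 -0.2  1. ]
9.35 -0.141 [-1.9  0.7  0.4]
9.8 -0.129 [-1.8  0.1  0.8]
10.25 -0.117 [-2.1  0.8  0.5]
10.7 -0.105 [-1.5 -0.2  1.1]
11.15 -0.093 [-1.3  0.5  0.5]
11.6 -0.081 [-2.4  0.2  0.8]
12.05 -0.069 [-1.   0.1  0.4]
12.5 -0.057 [-1.9 -0.5  0.4]
12.82 -0.05 [-1.7 -0.  -0. ]
13.07 -0.047 [-2.1 -0.7  0.7]
13.32 -0.044 [-1.4 -0.2  1.2]
13.57 -0.041 [-1.1 -0.2  1.5]
```

View pics/a2.png

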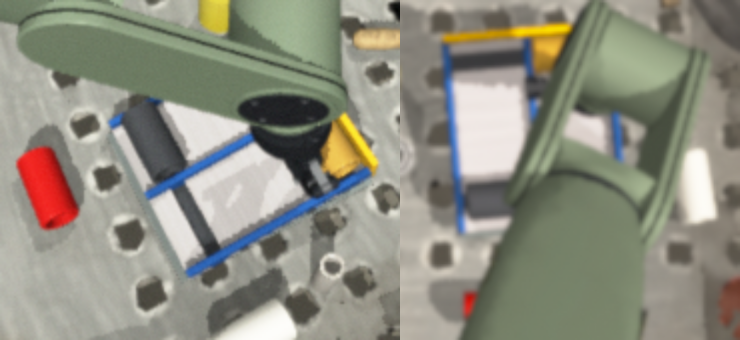

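The brass bushing is at the top near the stop and the steel one hasn't moved. I'll finish in 1.5 mm steps until the force rises.

Run:
```python
from plant import env
import numpy as np,cv2
from h import *
r=R(-1); hist=[]
for x in np.arange(-.0395,-.0255,.0015):
  env.line_to(W(x,-.047,.009),r,max_speed=.03); env.dwell(.1)
  o=env.observe(); f=np.array(o["wrist_force"])
  print(round(o["time_s"],2),round(x,4),np.round([f@ex,f@ey,f@ez],1))
  if f@ex<-6: print("firm");break
a=env.snapshot("side")
X=cloud(a); cv2.imwrite("pics/a3.png",cv2.resize(a["frame"][200:300,300:440],(700,500)))
```

```text
14.03 -0.0395 [-0.  -0.2 -0.3]
14.38 -0.038 [-0.3  0.2 -0.1]
14.72 -0.0365 [-0.5 -0.  -0.7]
15.07 -0.035 [ 0.9  0.3 -0.9]
15.43 -0.0335 [-0.5 -0.  -1.1]
15.78 -0.032 [-2.7 -0.   0.3]
16.12 -0.0305 [-4.9 -1.4  1.7]
16.48 -0.029 [-7.  -0.4  1.5]
firm
```

View pics/a3.png

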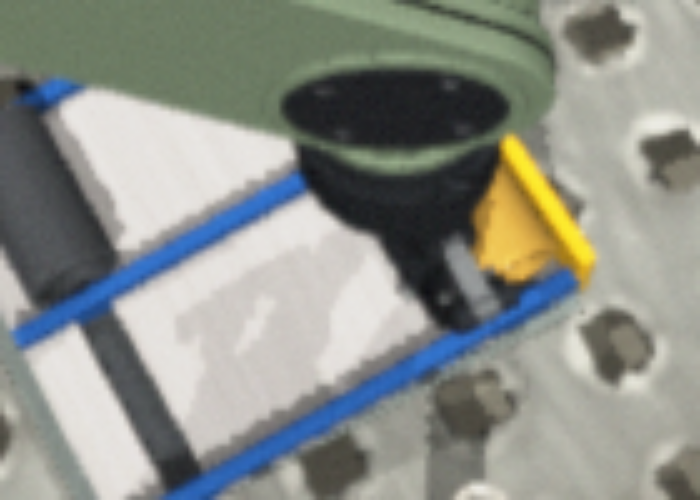

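The force fell to zero as the bushing dropped in, then rose at tool x of about -33 mm, where a seated bushing should meet the fingers. I'll back off and check.

Run:
```python
from plant import env
import numpy as np,cv2
from h import *
r=R(-1)
env.line_to(W(-.05,-.047,.009),r,max_speed=.04)
env.line_to(W(-.09,-.047,.012),r,max_speed=.08)
env.line_to(W(-.13,-.047,.12),r,max_speed=.12)
env.move_pose(W(-.22,-.047,.2),r); env.dwell(.3)
a=env.snapshot("side");t=env.snapshot("top")
for n,p in(("side",a),("top",t)):
  X=cloud(p); L=(X-O)@np.c_[ex,ey,ez]; h=cv2.cvtColor(p["frame"],cv2.COLOR_BGR2HSV)
  k=(L[...,2]>.025)&(L[...,2]<.06)&(L[...,1]<-.012)&(L[...,1]>-.085)&(L[...,0]<.017)&(L[...,0]>-.19)&(h[...,1]>90)
  k2=(L[...,2]>.025)&(L[...,2]<.06)&(L[...,1]>.012)&(L[...,1]<.085)&(L[...,0]<.017)&(L[...,0]>-.19)
  for nm,q in(("brass",k),("steel",k2)):
    Q=L[q]
    if len(Q)<20: print(n,nm,len(Q)); continue
    c=np.linalg.lstsq(np.c_[2*Q[:,0],2*Q[:,2],np.ones(len(Q))],Q[:,0]**2+Q[:,2]**2,rcond=None)[0]
    s=np.polyfit(Q[:,1],Q[:,0],1)[0]
    print(n,nm,len(Q),"circle x,z",np.round(c[:2],4),"xrange",np.round(np.percentile(Q[:,0],[2,50,98]),4),"ztop",np.percentile(Q[:,2],95).round(4),"slope",s.round(3))
o=env.observe(); print(o["time_s"],np.round(o["wrist_force"],1))
cv2.imwrite("pics/a4.png",np.hstack([cv2.resize(a["frame"][170:320,270:440],(400,340)),cv2.resize(t["frame"][145:285,305:445],(340,340))]))
```

```text
side brass 649 circle x,z [-0.0015  0.0194] xrange [-0.0209 -0.0042  0.0158] ztop 0.0396 slope -0.008
side steel 587 circle x,z [-0.1614  0.0201] xrange [-0.1809 -0.1613 -0.1418] ztop 0.041 slope 0.0
top brass 367 circle x,z [-0.0025  0.0253] xrange [-0.0215 -0.0035  0.0159] ztop 0.0427 slope 0.006
top steel 411 circle x,z [-0.1618  0.0243] xrange [-0.1819 -0.1612 -0.1417] ztop 0.0436 slope 0.009
19.9083 [-0.4 -0.4  0.1]
```

View pics/a4.png

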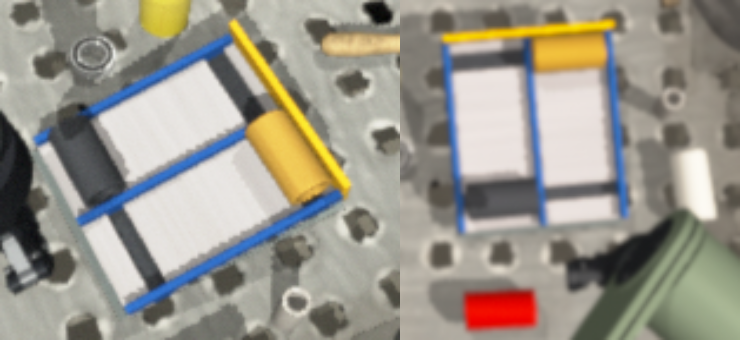

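The brass bushing is seated square in the pocket, about 160 mm from the steel one along the slope. Steel is still in its groove and the neighbours are untouched, so I'm handing in.

```bash
python3 -c "
from plant import env
env.close_job()"
```

```text
the job is handed in; nothing more can be done
```

I pushed the brass bushing up the right lane with the partly open fingertips, at up to 0.04 m/s. It dropped into the top pocket against the yellow stop, and I backed off and handed in with the arm clear, after about 20 s of the 42 s allowed.

**Brass bushing:** the side camera puts it at x ≈ -1.5 mm, z ≈ 19.4 mm in the pocket frame, square within about 0.01 rad. While pushing, the force fell to zero as the bushing dropped in, then rose to about 7 N as it pressed against the stop.

**Steel bushing:** it is still in its groove, at x ≈ -161.5 mm.

**Other parts:** the bottle, bearing and spacer look unmoved in the pictures. I did not measure them again.

**One disagreement:** the top camera's circle fit put both bushings about 4 to 6 mm higher than the side camera did (brass z ≈ 25 mm). The offset was much the same for both, including the undisturbed steel bushing, so I put it down to depth error. Its x readings agreed with the side camera to about 1 mm.

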